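Tare the bench scale for a tube carrier

TASK

Tare the bench scale for the blue tube carrier: set the blue carrier gently and upright on the scale's round steel pan, with its whole base on the pan, and let go. Then turn the dial's black bezel until the green zero mark on it is under the tip of the red needle, so that the loaded scale reads zero. Leave the orange carrier, the amber jar and the tube rack where they stand.

Things in the scene. Friction and masses are not known exactly. Their poses are not given: they have to be found in the camera images.
- scale: White bench scale, fixed to the bench: a flat housing 170 mm (x) by 340 mm (y), its top 53 mm above the bench, with a blue band. Origin: centre of its underside on the bench. Its z is up; the pan is on its -y side and the dial on its +y side, their axes 190 mm apart. It may stand turned about the vertical.
- pan_top (a point): Centre of the upper face of the flat steel pan, a disc 130 mm across and 4 mm thick without a rim, 76 mm above the bench when empty. The pan is sprung: it sinks 3 to 6 mm under the carrier (11 mm at most, then it is rigid).
- dial_grip (a point): On the dial's vertical axis, 90 mm above the bench: a good height for the point between the finger pads. The bezel is a black knurled round knob 64 mm across, from 75 to 100 mm above the bench, on a 52 mm wide neck on the housing (top at 53 mm), so that fingers can come down around it to about 60 mm. Grip it from above across its diameter, at any yaw.
- zero_mark (a point): Point on the green zero mark, 25 mm from the dial's axis. The mark is a radial bar 6 mm wide on the white dial card and on the black rim; card, rim and mark turn with the bezel.
- needle_tip (a point): Tip of the red needle, 25 mm from the dial's axis (a short thick tail points the other way), level with the zero_mark point. The needle lies in the recessed dial, out of reach; it does not turn with the bezel. As the pan is loaded it turns clockwise seen from above, 300 rad per metre that the pan sinks: 0.9 to 1.9 rad under the carrier, whose weight varies.
- bezel (a joint): Angle of the bezel, rad, growing counterclockwise seen from above. Stops at -6.2 and 6.2; turns either way, with about 0.06 N m of friction, and stays where it is left. At 0 the zero mark points along the scale's -x.
- blue_carrier: Blue round tube carrier, the one to weigh: a solid plastic block 76 mm across and 45 mm high with six dark holes in its top and a black upright handle in the middle, 18 mm across, from 45 to 85 mm above its underside. 0.3 to 0.54 kg. Origin: centre of its underside; z up. It is best taken by the handle from above, between the pads at 70 mm above its underside.
- orange_carrier: Orange tube carrier of the same shape and size; a bystander. Origin: centre of its underside.
- amber_jar: Closed amber jar with a white cap, 60 mm across, 85 mm high; a bystander. Origin: centre of its underside.
- tube_rack: White rack, 50 mm (x) by 150 mm (y), with five capped tubes, 77 mm high, beyond the scale; a bystander. Origin: centre of its underside.
- pan (a joint): How far the sprung pan has sunk, m: 0 empty, growing downwards to 0.011 at its stop (stiffness 900 N/m, damped).
Mind the look-alikes: they are no part of the job. Several things have the shape of the blue_carrier; the one meant has the colours described above.

How it is judged:
By the outcome, as a careful person would: the job done as asked, in the order asked, and still so for the second after the job is handed in, with the robot touching nothing.
It also fails if it takes over 67 s, if anything falls off the work surface, if the arm or the gripper's body presses on something with over 40 N, if the wrist force passes 120 N, or if a joint passes its speed limit or range.

ROBOT

A 6-joint arm with a two-finger parallel gripper is mounted at the origin on the work surface. World frame = base frame: x ahead of the robot, y to its left, z up, the work surface at z = 0. Lengths are in m, angles in rad, forces in N, time in s.
With the tool pointing down it reaches from about 0.25 to 0.725 m from the base axis. Payload 4 kg.
Tool frame: the origin (TCP) lies midway between the tips of the shut fingers; the grasp point (between the pads) lies 19 mm behind it (bot.grip_depth is the distance from the TCP to the grasp point, in m); z points along the fingers, y is the line along which they close (so a half turn about z gives the same grasp; the last joint's range is limited). The gripper opens to 85 mm and grips with 20 to 120 N. Pads are 22 mm wide; open, the fingers measure 114 mm over their backs; the gripper's body (76 mm by 85 mm) begins 54 mm behind the grasp point. The pads swing forward as they close: fully open they stand 13 mm farther back than shut.
Start: joints at [1.345, 0.241, 0.005, 1.335, 0, 1.571], TCP at [0.112, 0.487, 0.195] pointing down, gripper open.
Joint ranges: [-2.72, 2.72], [-1.05, 1.87], [-1.09, 1.28], [-1.99, 2.15], [-1.42, 1.44], [-3.14, 3.14]. Speed limits (rad/s): [2.79, 2.79, 3.14, 3.14, 3.14, 3.14].

INTERFACE

Orientations are given as a unit quaternion [x, y, z, w].
In Python, from workcell import bot gives the robot as it stands.
- The arm moves only by the shell command python3 -m creep 'ROWS'. ROWS is JSON, one flat list of numbers, 5 for each row, row after row: the shift along the world's x, y, z in m, then the turn about the world's z in rad, then the finger opening in m, from 0 to 0.0854. In form: [x, y, z, twist, claw, x, y, z, twist, claw, ...]. A call has 1 to 10 rows; each row is the pose to reach, as a shift and turn from the pose commanded when the call began; what a row does not reach only later rows make up. A row lasts 1/12 s, in which the tool goes at most 41.7 mm and 7.16 degrees, less where a joint would pass 70% of its speed; a pose out of reach is approached as far as the arm can. A call with a gripper value outside its range is refused whole. The fingers move at their own pace and stop on an object; the grip force is fixed at half the most. Time passes only in rows, so rows that repeat a pose let the fingers close. It gives the time, the measured TCP pose, the force, the opening and the grip force at its end, in the units of the state.
- bot.get_obs(): the state, without advancing time (a new reading comes with each control period).
- bot.camera(name): name is "side" or "top"; returns a dict with "pixels" (420x560x3 uint8, red, green, blue), "camera_matrix" (3x3 intrinsics, pixels), "extrinsics" (4x4, takes a point from world to camera coordinates). Camera axes: x right, y down, z forward; pixel columns grow to the right and rows downward; lengths in m; the calibration is good to about 2 mm. A picture is of the moment at which its call begins. There is no depth.
- bot.job_done(): hands the job in; it is judged then, once.
Trained networks look in the newest picture that a camera, given by its name, has taken for a name from the list of things; names that differ only in an ending like _2 or _b are one class to them, and where a whole thing is asked for, a point or a joint stands for the part that bears it (a point fixed in the world has none). Each returns a list of dicts, best first, with "score" (0 to 1); they miss things now and then, are a little off and sometimes report something else, mostly with a low value. They report only what shows in the picture. A call takes as long as a camera call. They do not tell look-alikes from the thing itself.
- bot.look_for(camera, thing): "centre" ([column, row] as shares, 0 to 1, of the picture: columns of its width, rows of its height, amid what is visible of it).
- bot.place_of(camera, thing): "centre" ([column, row] as shares, 0 to 1, of the picture: columns of its width, rows of its height: a listed point, or the origin of a listed thing).
The state is a dict: "clock": time; "joint_pos": joint angles; "joint_vel": joint speeds; "tau": joint torques, N m; "eef_pos": TCP position; "tool_rot": TCP orientation; "ft_force": force on the tool from outside, world axes, zero at the start; "ft_torque": the same for the moment, N m; "grip_width": finger opening in m; "grasp_force": force on a finger pad.
Only numpy, scipy, OpenCV 4.12 (cv2) and the standard library are available. Lean on these libraries where they do the work, as an engineer would, in place of code of your own. Each camera call takes 0.05 s, during which the arm holds its last target. There are 200 camera calls.

## Working session

There is one attempt and no reset: what is moved stays moved. The work goes in short steps, Python scripts to look and compute and a shell command to move; the robot and the scene stay as the last step left them, time stands still between calls to the robot, and variables do not carry over. Pictures are saved under pics/ and viewed, at most 10 in all, crops included, and the job is handed in when it is done.

```bash
mkdir -p pics; cat > h.py <<'E'
import numpy as np, cv2
from workcell import bot
def snap(c,name=None):
    d=bot.camera(c); 
    if name: cv2.imwrite(f'pics/{name}.png',cv2.cvtColor(d['pixels'],cv2.COLOR_RGB2BGR))
    return d
def onplane(d,px,z):
    K=np.array(d['camera_matrix']);E=np.array(d['extrinsics']);R,t=E[:3,:3],E[:3,3]
    o=-R.T@t; v=R.T@np.linalg.solve(K,[px[0],px[1],1]); return o+v*(z-o[2])/v[2]
def proj(d,p):
    K=np.array(d['camera_matrix']);E=np.array(d['extrinsics']);q=K@(E[:3,:3]@np.array(p)+E[:3,3]);return q[:2]/q[2]
E
python3 - <<'E'
from h import *
Z=dict(scale=0,pan_top=.076,dial_grip=.09,zero_mark=.09,needle_tip=.09,blue_carrier=0,orange_carrier=0,amber_jar=0,tube_rack=0)
for c in('top','side'):
    d=snap(c,c+'0'); E=np.array(d['extrinsics']);print(c,(-E[:3,:3].T@E[:3,3]).round(3))
    for n,z in Z.items():
        for r in bot.place_of(c,n)[:4]:
            p=np.array(r['centre'])*[560,420]; print(n,round(r['score'],2),p.round(1),onplane(d,p,z).round(3))
print(bot.get_obs())
E
```

```text
top [ 0.406 -0.066  0.922]
scale 0.59 [210.7 208.4] [0.563 0.11  0.   ]
pan_top 0.93 [244.6 191.9] [0.587 0.019 0.076]
dial_grip 0.77 [156.6 213.1] [0.538 0.212 0.09 ]
dial_grip 0.65 [343.2 249. ] [ 0.454 -0.197  0.09 ]
zero_mark 0.72 [161.8 225.3] [0.511 0.199 0.09 ]
needle_tip 0.39 [157.4 225.7] [0.51  0.209 0.09 ]
blue_carrier 0.96 [346.7 306.7] [ 0.324 -0.214  0.   ]
blue_carrier 0.8 [420.8 169.9] [ 0.654 -0.413  0.   ]
blue_carrier 0.65 [346.2 248.9] [ 0.459 -0.218  0.   ]
blue_carrier 0.58 [294.8 288.4] [ 0.368 -0.093  0.   ]
orange_carrier 0.97 [406.1 225.8] [ 0.514 -0.367  0.   ]
amber_jar 0.66 [342.8 248.7] [ 0.46 -0.21  0.  ]
amber_jar 0.58 [347.7 177. ] [ 0.638 -0.229  0.   ]
tube_rack 0.63 [296.  125.7] [ 0.774 -0.103  0.   ]
side [0.162 0.514 0.57 ]
scale 0.66 [228.3 278.1] [0.563 0.11  0.   ]
pan_top 0.76 [245.7 221.1] [0.588 0.018 0.076]
pan_top 0.74 [222.3 199.5] [ 0.681 -0.014  0.076]
dial_grip 0.73 [199.2 281.4] [0.534 0.208 0.09 ]
zero_mark 0.94 [214.3 277.4] [0.52  0.186 0.09 ]
needle_tip 0.45 [211.6 281.3] [0.517 0.196 0.09 ]
blue_carrier 0.8 [316.4 163.6] [ 0.66
[... 405 characters left out ...]
, 'joint_pos': array([1.34500457e+00, 2.40574817e-01, 4.97937222e-03, 1.33522231e+00,
       2.54938925e-05, 1.57076304e+00]), 'joint_vel': array([ 1.53666665e-03, -5.25662607e-04, -9.56295848e-04,  4.00989253e-04,
        8.31273296e-04,  8.00091982e-05]), 'tau': array([ 1.11406200e-03, -3.72214508e+01,  2.52698475e+01,  1.11190955e-03,
       -9.34708396e-05, -2.83397178e-06]), 'eef_pos': array([0.11192609, 0.48729085, 0.19511117]), 'tool_rot': array([ 1.12639673e-01,  9.93635901e-01, -9.21170274e-06, -1.38731966e-05]), 'ft_force': array([0.49267371, 0.01305548, 0.48487448]), 'ft_torque': array([ 0.02108652, -0.00179621,  0.01290388]), 'grasp_force': 0.0, 'grip_width': 0.08569609659565676}
```

View pics/top0.png

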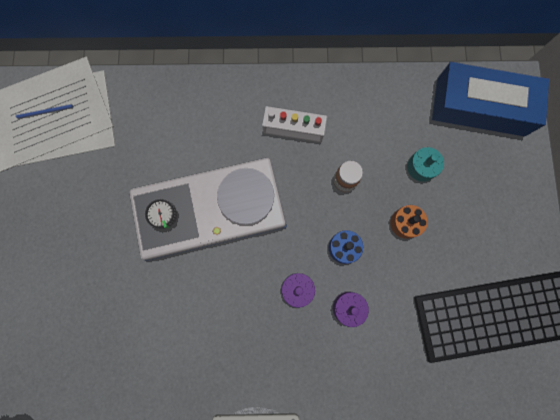

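View pics/side0.png

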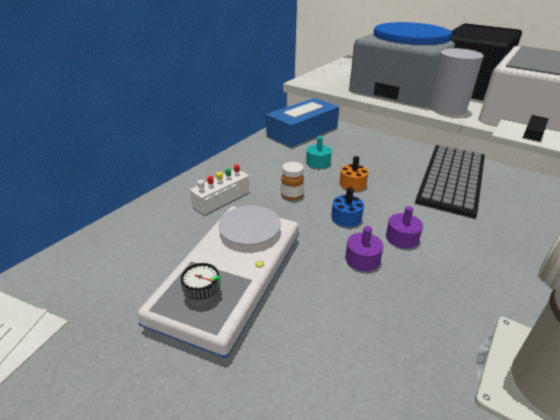

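Candidates that share the carrier shape, top pixels: blue (346,247), orange (411,221), teal (428,165), purple (298,290) and purple (351,309). By colour, with black handle and six dark holes, I choose blue at (346,247). I'll check it in a close crop.

```bash
python3 - <<'E'
from h import *
out=[]
for c,b in(('top',(346,247)),('side',(348,208))):
    d=snap(c);im=d['pixels'];x,y=b
    cr=im[y-45:y+45,x-45:x+45]; out.append(cv2.resize(cv2.cvtColor(cr,cv2.COLOR_RGB2BGR),(390,390),interpolation=cv2.INTER_CUBIC))
    hsv=cv2.cvtColor(im,cv2.COLOR_RGB2HSV); m=cv2.inRange(hsv,(100,120,60),(125,255,255)); k=np.zeros_like(m);k[y-30:y+30,x-30:x+30]=1
    ys,xs=np.nonzero(m*k)
    h=cv2.convexHull(np.c_[xs,ys].astype(np.int32)); r=cv2.minEnclosingCircle(h); print(c,r)
    # model outline fit: hull of projected cylinder
    from scipy.optimize import minimize
    M=np.zeros_like(m);cv2.fillPoly(M,[h],1)
    def cost(p):
        a=np.arange(0,6.28,.1);P=[proj(d,[p[0]+.038*np.cos(t),p[1]+.038*np.sin(t),z]) for t in a for z in(0,.045)]
        H=cv2.convexHull((np.array(P)*16).astype(np.int32)).astype(np.int32);N=np.zeros_like(m);cv2.fillPoly(N,[H],1,shift=4)
        return (N!=M).sum()
    r=minimize(cost,[.463,-.216],method='Nelder-Mead',options=dict(initial_simplex=[[.463,-.216],[.473,-.216],[.463,-.206]]));print(r.x,r.fun)
cv2.imwrite('pics/crop.png',np.hstack(out))
E
```

```text
top ((346.0479431152344, 246.7739715576172), 16.50244140625)
[ 0.46295226 -0.21298058] 104.0
side ((347.26385498046875, 210.28501892089844), 17.417491912841797)
[ 0.46255994 -0.21297418] 116.0
```

View pics/crop.png

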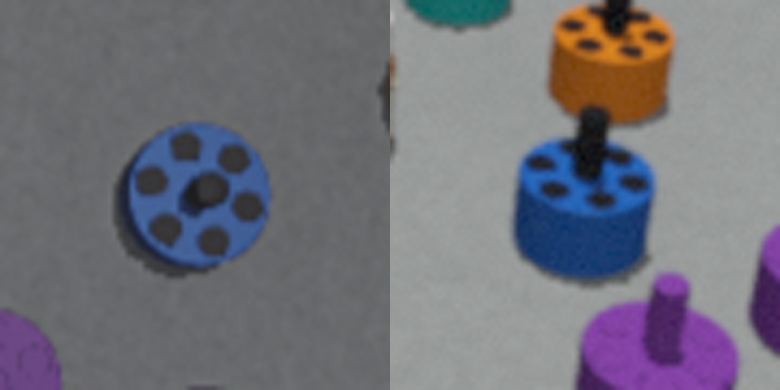

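The crop confirms it: the blue carrier with six dark holes and black handle, full crop centre at top (346,247) and side (347,210). It stands at (0.463, -0.213).

```bash
python3 -m creep '[0.04,-0.08,0,0,0.0854, 0.176,-0.35,0,0,0.0854, 0.176,-0.35,0,0,0.0854, 0.176,-0.35,0,0,0.0854, 0.176,-0.35,0,0,0.0854, 0.176,-0.35,0,0,0.0854, 0.176,-0.35,0,0,0.0854, 0.176,-0.35,0,0,0.0854, 0.176,-0.35,0,0,0.0854, 0.176,-0.35,0,0,0.0854]'; python3 -m creep '[0.175,-0.35,0,0,0.0854, 0.175,-0.35,0,0,0.0854, 0.175,-0.35,0,0,0.0854, 0.175,-0.35,0,0,0.0854, 0.175,-0.35,0,0,0.0854, 0.175,-0.35,0,0,0.0854, 0.175,-0.35,0,0,0.0854, 0.175,-0.35,0,0,0.0854, 0.175,-0.35,0,0,0.0854, 0.175,-0.35,0,0,0.0854]'
```

```text
clock: 1.93
eef_pos: [0.2891, 0.1337, 0.1955]
tool_rot: [0.115, 0.993, -0.0, 0.001]
ft_force: [-0.2, 0.7, -0.9]
grip_width: 0.0854
grasp_force: 0.0
clock: 2.77
eef_pos: [0.4648, -0.2175, 0.1946]
tool_rot: [0.115, 0.993, -0.001, 0.001]
ft_force: [0.6, -0.3, -0.3]
grip_width: 0.0857
grasp_force: 0.0
```

```bash
python3 -m creep '[0,0,-0.03,0,0.0854, 0,0,-0.06,0,0.0854, 0,0,-0.09,0,0.0854, 0,0,-0.11,0,0.0854, 0,0,-0.125,0,0.0854, 0,0,-0.135,0,0.0854, 0,0,-0.142,0,0.0854, 0,0,-0.142,0,0.0854, 0,0,-0.142,0,0.0854, 0,0,-0.142,0,0.0854]'; python3 -m creep '[0,0,0,0,0.01, 0,0,0,0,0.01, 0,0,0,0,0.01, 0,0,0,0,0.01, 0,0,0,0,0.01, 0,0,0,0,0.01, 0,0,0,0,0.01, 0,0,0,0,0.01]'
```

```text
clock: 3.6
eef_pos: [0.464, -0.2131, 0.0543]
tool_rot: [0.113, 0.994, -0.0, 0.001]
ft_force: [0.4, -0.0, 0.6]
grip_width: 0.0853
grasp_force: 0.0
clock: 4.27
eef_pos: [0.4629, -0.2127, 0.0531]
tool_rot: [0.113, 0.994, 0.0, -0.0]
ft_force: [-0.4, 0.7, 0.1]
grip_width: 0.0102
grasp_force: 0.0
```

```bash
python3 - <<'E'
from h import *
o=[]
for c,(x,y) in(('top',(346,247)),('side',(345,200))):
    im=snap(c)['pixels'];o.append(cv2.resize(cv2.cvtColor(im[y-60:y+60,x-60:x+60],cv2.COLOR_RGB2BGR),(400,400),interpolation=cv2.INTER_CUBIC))
cv2.imwrite('pics/g.png',np.hstack(o)); s=bot.get_obs();print(s['grip_width'],s['grasp_force'])
E
```

```text
0.010114093968772839 0.0
```

View pics/g.png

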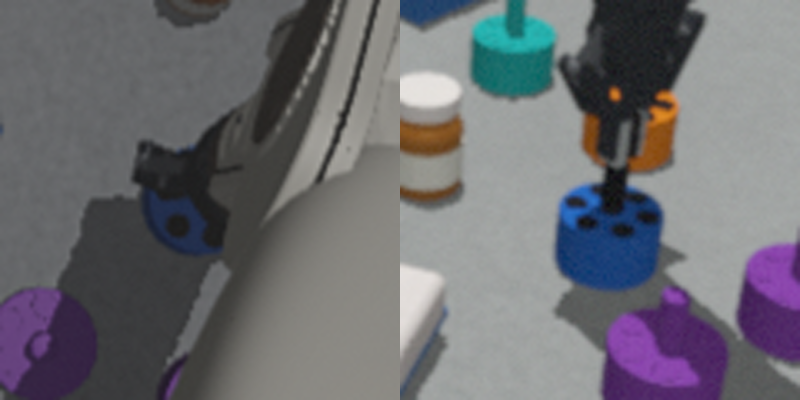

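```bash
python3 - <<'E'
from h import *
d=snap('side');im=d['pixels']
for z in(.0,.045,.053,.072,.085,.1,.13):
    p=proj(d,[.463,-.213,z]);print(z,p.round(1),(p-[285,140]).round()*0+((p-[315,170])*8).round())
cv2.imwrite('pics/g2.png',cv2.resize(cv2.cvtColor(im[150:225,310:385],cv2.COLOR_RGB2BGR),(600,600),interpolation=cv2.INTER_CUBIC))
for p in([.463,-.213,.053],[.463,-.213,.085]):
    p=proj(d,p);print(((p-[310,150])*8).round())
E
```

```text
0.0 [346.  217.1] [248. 377.]
0.045 [348. 202.] [264. 256.]
0.053 [348.4 199.2] [267. 234.]
0.072 [349.2 192.5] [274. 180.]
0.085 [349.9 187.8] [279. 143.]
0.1 [350.6 182.3] [285.  99.]
0.13 [352.1 171. ] [297.   8.]
[307. 394.]
[319. 303.]
```

View pics/g2.png

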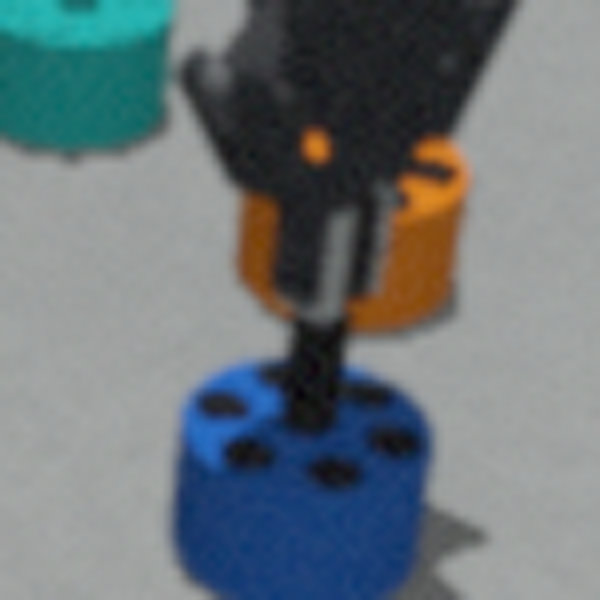

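The picture shows the fingers shut 10 mm apart with their tips at about crop (340,315), while the measured TCP should project to (307,394). So the fingers are either above or behind the handle. I'll check the frames against the robot base.

```bash
python3 - <<'E'
from h import *
d=snap('side');t=snap('top','t1')
print('base',proj(d,[0,0,0]),proj(t,[0,0,0]),proj(t,[.06,.1,0]),proj(t,[.06,-.1,0]))
px=[352.5,189.4]
for z in(.053,.06,.07,.085):print(z,onplane(d,px,z).round(3))
s=bot.get_obs();print(s['joint_pos'].round(3),s['eef_pos'],s['tool_rot'].round(3))
im=t['pixels'];cv2.imwrite('pics/g3.png',cv2.resize(cv2.cvtColor(im[150:420,180:450],cv2.COLOR_RGB2BGR),(600,600),interpolation=cv2.INTER_CUBIC))
for p in([.463,-.213,.053],[.463,-.213,.1]):print(((proj(t,p)-[180,150])*600/270).round())
E
```

```text
base [551.99841439 387.31201856] [255.55966446 460.44034378] [210.52074913 431.5002454 ] [300.5155169  429.94552499]
0.053 [ 0.474 -0.258  0.053]
0.06 [ 0.47  -0.248  0.06 ]
0.07 [ 0.464 -0.233  0.07 ]
0.085 [ 0.455 -0.21   0.085]
[-0.431  0.367 -0.21   0.994 -0.    -0.205] [ 0.46290945 -0.21267621  0.05306372] [ 0.113  0.994  0.    -0.   ]
[372. 213.]
[380. 210.]
```

View pics/g3.png

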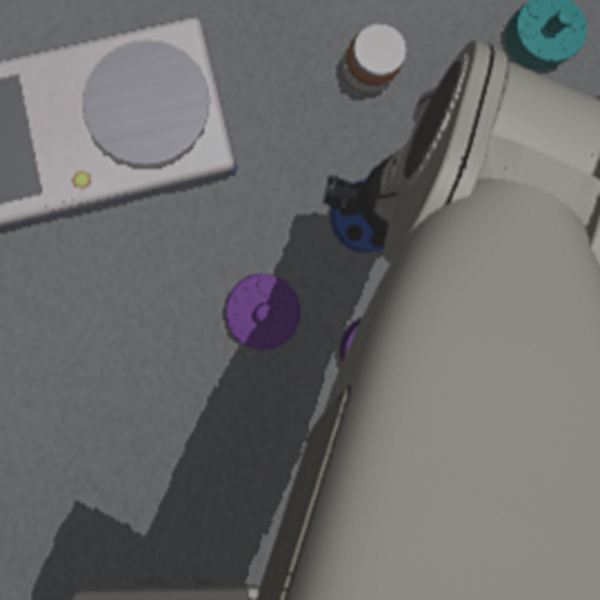

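```bash
python3 -m creep '[0,0,0,0,0.04, 0,0,0,0,0.04, 0,0,0,0,0.04, 0,0,0,0,0.04, 0,0,-0.004,0,0.04, 0,0,-0.004,0,0.04]'; python3 - <<'E'
from h import *
d=snap('side');im=d['pixels'];print(bot.grip_depth,[ (k,bot.get_obs()[k]) for k in('eef_pos','ft_force','grip_width')])
cv2.imwrite('pics/g4.png',cv2.resize(cv2.cvtColor(im[125:225,300:400],cv2.COLOR_RGB2BGR),(600,600),interpolation=cv2.INTER_CUBIC))
u=np.array([np.cos(1.345),np.sin(1.345)])*.02
for s in(-1,1):
  for z in (.055,.085):print(((proj(d,[.463+s*u[0],-.213+s*u[1],z])-[300,125])*6).round())
E
```

```text
clock: 5.02
eef_pos: [0.4625, -0.2125, 0.0484]
tool_rot: [0.113, 0.994, 0.0, -0.0]
ft_force: [-0.9, -0.0, 0.2]
grip_width: 0.04
grasp_force: 0.0
0.0187 [('eef_pos', array([ 0.46251671, -0.21248764,  0.04859838])), ('ft_force', array([-0.05893103,  0.52993718,  0.13290224])), ('grip_width', 0.0401308163762484)]
[323. 423.]
[332. 359.]
[258. 460.]
[266. 396.]
```

View pics/g4.png

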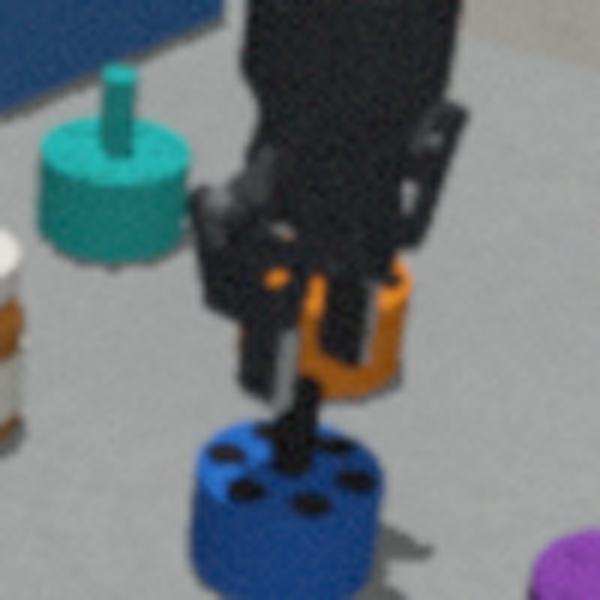

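The view shows the open finger tips at (270,405) and (345,355) in the crop. That is a tip height near 0.083 against a reported 0.049, so the real tool sits about 30 mm higher than reported. I'll go down a further 27 mm in careful steps.

```bash
python3 -m creep '[0,0,-0.005,0,0.05, 0,0,-0.01,0,0.05, 0,0,-0.015,0,0.05, 0,0,-0.018,0,0.05, 0,0,-0.018,0,0.05]'; python3 -m creep '[0,0,-0.003,0,0.05, 0,0,-0.006,0,0.05, 0,0,-0.008,0,0.05, 0,0,-0.008,0,0.05, 0,0,-0.008,0,0.05]';python3 -m creep '[0,0,0,0,0.01, 0,0,0,0,0.01, 0,0,0,0,0.01, 0,0,0,0,0.01, 0,0,0,0,0.01, 0,0,0,0,0.01]'
```

```text
clock: 5.48
eef_pos: [0.4621, -0.2123, 0.0299]
tool_rot: [0.113, 0.994, 0.0, -0.001]
ft_force: [0.0, -0.3, -0.6]
grip_width: 0.0501
grasp_force: 0.0
clock: 5.9
eef_pos: [0.4629, -0.2126, 0.023]
tool_rot: [0.113, 0.994, 0.0, -0.0]
ft_force: [0.4, -0.0, 0.0]
grip_width: 0.0502
grasp_force: 0.0
clock: 6.4
eef_pos: [0.4632, -0.2128, 0.0235]
tool_rot: [0.113, 0.994, -0.0, 0.0]
ft_force: [-0.0, 0.3, 3.4]
grip_width: 0.0158
grasp_force: 58.5
```

```bash
python3 -m creep '[0,0,0.005,0,0.01, 0,0,0.015,0,0.01, 0,0,0.035,0,0.01, 0,0,0.06,0,0.01, 0,0,0.08,0,0.01, 0,0,0.1,0,0.01, 0,0,0.11,0,0.01, 0,0,0.115,0,0.01, 0,0,0.115,0,0.01, 0,0,0.115,0,0.01]' && python3 -m creep '[0.005,0.01,0,0,0.01, 0.016,0.03,0,0,0.01, 0.03,0.055,0,0,0.01, 0.045,0.084,0,0,0.01, 0.06,0.112,0,0,0.01, 0.075,0.14,0,0,0.01, 0.09,0.167,0,0,0.01, 0.105,0.195,0,0,0.01, 0.117,0.217,0,0,0.01, 0.1245,0.2315,0,0,0.01]'; python3 -m creep '[0,0,0,0,0.01, 0,0,0,0,0.01, 0,0,0,0,0.01]'
python3 - <<'E'
from h import *
d=snap('side');t=snap('top');s=bot.get_obs();print(s['eef_pos'],s['ft_force'],s['grip_width'],s['grasp_force'])
a=cv2.resize(cv2.cvtColor(d['pixels'][120:320,130:330],cv2.COLOR_RGB2BGR),(400,400),interpolation=cv2.INTER_CUBIC)
b=cv2.resize(cv2.cvtColor(t['pixels'][120:260,120:320],cv2.COLOR_RGB2BGR),(400,280),interpolation=cv2.INTER_CUBIC)
b=np.vstack([b,np.zeros((120,400,3),np.uint8)])
cv2.imwrite('pics/p.png',np.hstack([a,b]))
for z in(.076,.115,.16):print(z,((proj(d,[.5875,.0185,z])-[130,120])*2).round())
for c,dd in(('side',d),('top',t)):
  for r in bot.place_of(c,'blue_carrier')[:6]:
    p=np.array(r['centre'])*[560,420];print(c,round(r['score'],2),p.round(),onplane(dd,p,.115).round(3))
E
```

```text
clock: 7.23
eef_pos: [0.4624, -0.2124, 0.1373]
tool_rot: [0.113, 0.994, 0.0, -0.001]
ft_force: [0.1, 0.7, -3.5]
grip_width: 0.0158
grasp_force: 58.6
clock: 8.07
eef_pos: [0.5876, 0.0223, 0.1363]
tool_rot: [0.111, 0.994, 0.0, -0.001]
ft_force: [-0.8, -0.7, -2.6]
grip_width: 0.0161
grasp_force: 58.8
clock: 8.32
eef_pos: [0.5864, 0.0184, 0.1371]
tool_rot: [0.113, 0.994, -0.0, -0.001]
ft_force: [0.6, -0.0, -3.4]
grip_width: 0.016
grasp_force: 58.9
[0.58669953 0.01778882 0.13774943] [ 0.75547369 -0.99198091 -3.63728577] 0.01609565716050149 58.92654597759247
0.076 [232. 202.]
0.115 [230. 172.]
0.16 [228. 134.]
side 0.87 [401. 235.] [ 0.293 -0.076  0.115]
side 0.71 [317. 162.] [ 0.562 -0.227  0.115]
side 0.69 [366. 260.] [0.319 0.025 0.115]
side 0.62 [246. 209.] [0.579 0.027 0.115]
top 0.83 [422. 168.] [ 0.627 -0.374  0.115]
top 0.71 [346. 308.] [ 0.333 -0.195  0.115]
top 0.68 [296. 289.] [ 0.371 -0.092  0.115]
top 0.66 [244. 191.] [0.581 0.016 0.115]
```

View pics/p.png

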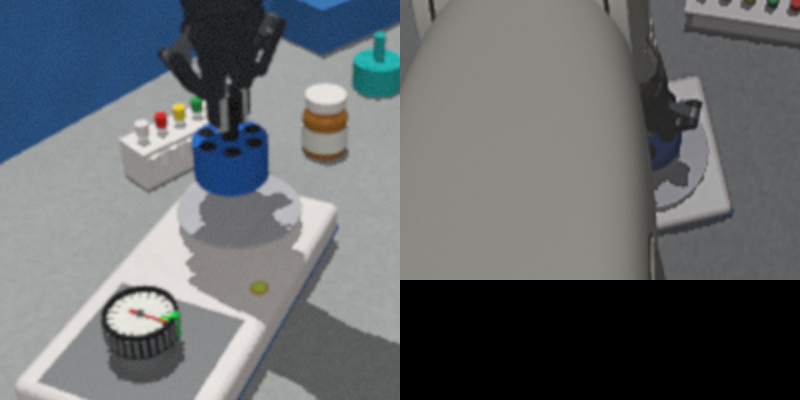

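The picture shows the blue carrier hanging upright over the pan, with the dial needle and green mark visible at (155,317)/(172,317). Now I'll lower it slowly.

```bash
python3 -m creep '[0,0,-0.008,0,0.01, 0,0,-0.018,0,0.01, 0,0,-0.026,0,0.01, 0,0,-0.032,0,0.01, 0,0,-0.036,0,0.01, 0,0,-0.038,0,0.01, 0,0,-0.039,0,0.01, 0,0,-0.040,0,0.01, 0,0,-0.040,0,0.01, 0,0,-0.040,0,0.01]'; python3 -m creep '[0,0,-0.001,0,0.01, 0,0,-0.002,0,0.01, 0,0,-0.002,0,0.01, 0,0,-0.002,0,0.01]'
```

```text
clock: 9.35
eef_pos: [0.5877, 0.0189, 0.0985]
tool_rot: [0.113, 0.994, 0.0, 0.0]
ft_force: [0.2, -0.2, -1.9]
grip_width: 0.0162
grasp_force: 59.0
clock: 9.68
eef_pos: [0.5878, 0.0189, 0.0965]
tool_rot: [0.113, 0.994, 0.0, 0.0]
ft_force: [-1.3, 0.4, -0.9]
grip_width: 0.0159
grasp_force: 59.2
```

```bash
python3 -m creep '[0,0,-0.001,0,0.01, 0,0,-0.001,0,0.01, 0,0,-0.001,0,0.03, 0,0,-0.001,0,0.05, 0,0,-0.001,0,0.05, 0,0,-0.001,0,0.05, 0,0,-0.001,0,0.05]'; python3 -m creep '[0,0,0.01,0,0.05, 0,0,0.03,0,0.05, 0,0,0.06,0,0.05, 0,0,0.09,0,0.05, 0,0,0.1,0,0.05, 0,0,0.1,0,0.0854, -0.005,0.02,0.1,0,0.0854, -0.015,0.06,0.1,0,0.0854, -0.025,0.1,0.1,0,0.0854, -0.025,0.1,0.1,0,0.0854]'
cat > dial.py <<'E'
from h import *
for c in('side','top'):
    d=snap(c); R={}
    for n,z in(('pan_top',.072),('dial_grip',.09),('zero_mark',.09),('needle_tip',.09)):
        for r in bot.place_of(c,n)[:2]:
            p=np.array(r['centre'])*[560,420];q=onplane(d,p,z);print(c,n,round(r['score'],2),p.round(1),q.round(4)); R.setdefault(n,q)
    if len(R)>=3:
        for n in('zero_mark','needle_tip'):
            if n in R: v=R[n][:2]-[.536,.210]; print(n,np.arctan2(v[1],v[0]).round(2),np.linalg.norm(v).round(3))
E
python3 dial.py; python3 - <<'E'
from h import *
d=snap('side')
cv2.imwrite('pics/q.png',cv2.resize(cv2.cvtColor(d['pixels'][150:320,140:310],cv2.COLOR_RGB2BGR),(600,600),interpolation=cv2.INTER_CUBIC))
E
```

```text
clock: 10.27
eef_pos: [0.5876, 0.0188, 0.0952]
tool_rot: [0.113, 0.994, 0.0, 0.0]
ft_force: [0.6, -0.4, -0.3]
grip_width: 0.0501
grasp_force: 0.0
clock: 11.1
eef_pos: [0.5598, 0.1249, 0.1935]
tool_rot: [0.109, 0.994, 0.001, -0.002]
ft_force: [0.0, -0.7, -0.7]
grip_width: 0.0853
grasp_force: 0.0
side pan_top 0.6 [247.5 224.9] [0.58   0.0224 0.072 ]
side dial_grip 0.89 [200.5 279.4] [0.5358 0.2031 0.09  ]
side zero_mark 0.74 [215.4 277.7] [0.518  0.1858 0.09  ]
side zero_mark 0.34 [245.  222.7] [0.5736 0.0374 0.09  ]
side needle_tip 0.53 [198.5 288. ] [0.5247 0.219  0.09  ]
zero_mark -2.21 0.03
needle_tip 2.47 0.014
top pan_top 0.88 [244.5 191.1] [0.5894 0.02   0.072 ]
top pan_top 0.5 [164.  224.4] [0.5154 0.1999 0.072 ]
top dial_grip 0.55 [157.  213.7] [0.537  0.2106 0.09  ]
top zero_mark 0.93 [164.5 225.1] [0.5115 0.1931 0.09  ]
top zero_mark 0.28 [244.2 191.6] [0.5844 0.0188 0.09  ]
top needle_tip 0.41 [146.7 223.3] [0.5159 0.2322 0.09  ]
zero_mark -2.54 0.03
needle_tip 2.3 0.03
```

View pics/q.png

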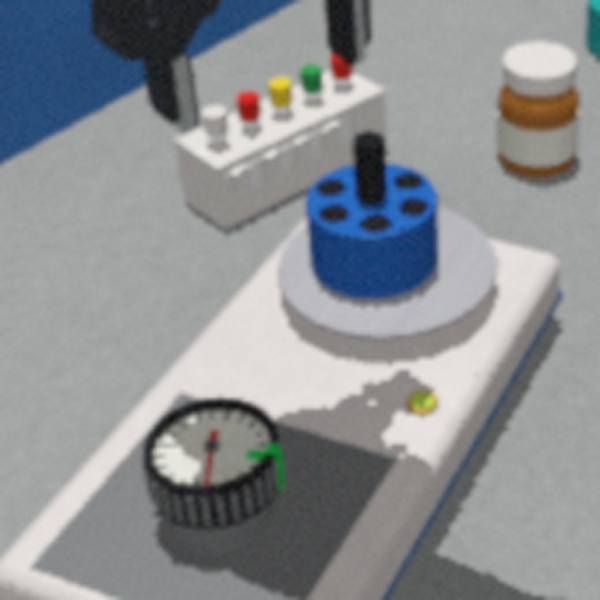

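The picture shows the carrier upright with its base well inside the pan: base columns 310–437 on a pan of 278–497. The needle tip is now at (206,482) and the green mark at (262,455). Next I'll measure the angles by colour.

```bash
cat > ang.py <<'E'
from h import *
from scipy.optimize import least_squares
def seg(c):
    d=snap(c);im=d['pixels'];hsv=cv2.cvtColor(im,cv2.COLOR_RGB2HSV).astype(int)
    cc=proj(d,[.5365,.209,.095]);yy,xx=np.mgrid[:420,:560];near=np.hypot(xx-cc[0],yy-cc[1])<24
    H,S,V=hsv[...,0],hsv[...,1],hsv[...,2]
    g=near&(abs(H-60)<18)&(S>110)&(V>60); r=near&((H<10)|(H>170))&(S>110)&(V>60)
    return d,np.argwhere(g)[:,::-1],np.argwhere(r)[:,::-1]
if __name__=='__main__':
  for c in('top','side'):
    d,g,r=seg(c)
    for z in(.09,.095):
        G=np.array([onplane(d,p,z)[:2] for p in g]);Rr=np.array([onplane(d,p,z)[:2] for p in r])
        if len(Rr)<3 or len(G)<3: print(c,len(g),len(r));continue
        u,s,v=np.linalg.svd(Rr-Rr.mean(0));v=v[0]; t=(Rr-Rr.mean(0))@v
        print(c,z,'ng',len(G),'nr',len(Rr),'green',G.mean(0).round(4),'needle ends',(Rr.mean(0)+v*t.min()).round(4),(Rr.mean(0)+v*t.max()).round(4),'line',np.degrees(np.arctan2(v[1],v[0])).round(1))
        for C in([.5365,.208],[.538,.205],[.538,.211]):
            a=G.mean(0)-C;b=Rr.mean(0)-C;print('  C',C,'green',np.degrees(np.arctan2(a[1],a[0])).round(1),np.hypot(*a).round(3))
E
python3 ang.py
```

```text
top 18 2
top 18 2
side 0.09 ng 44 nr 7 green [0.513  0.1879] needle ends [0.5487 0.1907] [0.5269 0.2179] line 128.6
  C [0.5365, 0.208] green -139.6 0.031
  C [0.538, 0.205] green -145.7 0.03
  C [0.538, 0.211] green -137.4 0.034
side 0.095 ng 44 nr 7 green [0.5093 0.1913] needle ends [0.5446 0.1941] [0.5231 0.221 ] line 128.6
  C [0.5365, 0.208] green -148.5 0.032
  C [0.538, 0.205] green -154.5 0.032
  C [0.538, 0.211] green -145.6 0.035
```

```bash
python3 -m creep '[-0.006,0.02,0,0,0.0854, -0.016,0.055,0,0,0.0854, -0.0255,0.0895,0,0,0.0854, -0.0255,0.0895,-0.03,0,0.0854, -0.0255,0.0895,-0.06,0,0.0854, -0.0255,0.0895,-0.085,0,0.0854, -0.0255,0.0895,-0.105,0,0.0854, -0.0255,0.0895,-0.12,0,0.0854, -0.0255,0.0895,-0.125,0,0.0854, -0.0255,0.0895,-0.125,0,0.0854]'; python3 - <<'E'
from h import *
d=snap('side')
cv2.imwrite('pics/r.png',cv2.resize(cv2.cvtColor(d['pixels'][210:330,140:260],cv2.COLOR_RGB2BGR),(600,600),interpolation=cv2.INTER_CUBIC))
u=np.array([np.cos(1.345),np.sin(1.345)])*.0427
for s in(-1,1):print(((proj(d,[.537+s*u[0],.208+s*u[1],.112])-[140,210])*5).round())
E
```

```text
clock: 12.58
eef_pos: [0.5358, 0.2078, 0.0686]
tool_rot: [0.113, 0.994, -0.001, -0.001]
ft_force: [1.1, 0.0, 0.6]
grip_width: 0.0855
grasp_force: 0.0
[390. 247.]
[166. 371.]
```

View pics/r.png

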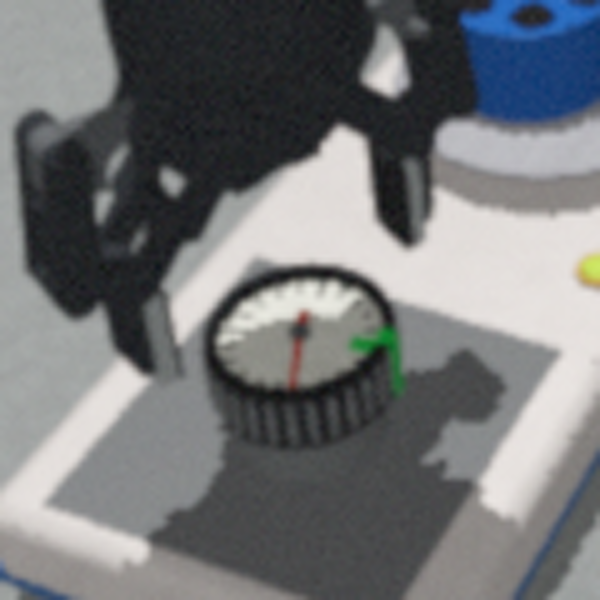

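The view shows the tips around the bezel at (165,378) and (405,240), with the bezel top centre at (303,328), so the tool is about 6 mm off toward image left. I'll shift by (-0.004, -0.005), go down and grip.

```bash
python3 -m creep '[-0.004,-0.005,0,0,0.0854, -0.004,-0.005,-0.005,0,0.0854, -0.004,-0.005,-0.01,0,0.0854, -0.004,-0.005,-0.015,0,0.0854, -0.004,-0.005,-0.02,0,0.0854, -0.004,-0.005,-0.025,0,0.0854, -0.004,-0.005,-0.03,0,0.0854, -0.004,-0.005,-0.031,0,0.0854, -0.004,-0.005,-0.031,0,0.0854]'; python3 - <<'E'
from h import *
d=snap('side')
f=lambda x,y,z:onplane(d,[140+x/5,210+y/5],z)[:2]
for z in(.09,.094,.098):
    P=f(300,331,z);print(z,P.round(4),[(n,np.degrees(np.arctan2(*(f(*p,z)-P)[::-1])).round(1),np.hypot(*(f(*p,z)-P)).round(4)) for n,p in dict(needle=(293,388),tail=(304,314),g1=(350,345),g2=(380,343)).items()])
E
```

```text
clock: 13.38
eef_pos: [0.5324, 0.2032, 0.0383]
tool_rot: [0.113, 0.994, -0.0, -0.001]
ft_force: [0.3, -0.9, -0.1]
grip_width: 0.0854
grasp_force: 0.0
0.09 [0.5417 0.1981] [('needle', np.float64(129.2), np.float64(0.0261)), ('tail', np.float64(-55.4), np.float64(0.0081)), ('g1', np.float64(-165.1), np.float64(0.019)), ('g2', np.float64(-156.3), np.float64(0.0284))]
0.094 [0.5386 0.2008] [('needle', np.float64(129.2), np.float64(0.0259)), ('tail', np.float64(-55.4), np.float64(0.008)), ('g1', np.float64(-165.1), np.float64(0.0189)), ('g2', np.float64(-156.3), np.float64(0.0281))]
0.098 [0.5354 0.2034] [('needle', np.float64(129.2), np.float64(0.0257)), ('tail', np.float64(-55.4), np.float64(0.008)), ('g1', np.float64(-165.1), np.float64(0.0187)), ('g2', np.float64(-156.3), np.float64(0.0279))]
```

```bash
python3 -m creep '[0,0,0,0,0.05, 0,0,0,0,0.05, 0,0,0,0,0.05, 0,0,0,0,0.05, 0,0,0,0,0.05]'
```

```text
clock: 13.85
eef_pos: [0.5333, 0.2036, 0.04]
tool_rot: [0.113, 0.994, 0.0, 0.001]
ft_force: [-1.3, -0.2, 5.6]
grip_width: 0.0623
grasp_force: 65.4
```

```bash
python3 -m creep '[0,0,0,-0.05,0.05, 0,0,0,-0.15,0.05, 0,0,0,-0.26,0.05, 0,0,0,-0.37,0.05, 0,0,0,-0.48,0.05, 0,0,0,-0.55,0.05, 0,0,0,-0.6,0.05, 0,0,0,-0.6,0.05]';python3 -m creep '[0,0,0,-0.05,0.05, 0,0,0,-0.15,0.05, 0,0,0,-0.26,0.05, 0,0,0,-0.37,0.05, 0,0,0,-0.48,0.05, 0,0,0,-0.55,0.05, 0,0,0,-0.6,0.05, 0,0,0,-0.6,0.05, 0,0,0,-0.6,0.05]'; python3 -m creep '[0,0,0,0,0.0854, 0,0,0,0,0.0854, 0,0,0,0,0.0854, 0,0,0.01,0,0.0854, 0,0,0.04,0,0.0854, 0,0,0.07,0,0.0854, 0,0,0.09,0,0.0854, 0,0,0.09,0,0.0854, 0,0,0.09,0,0.0854]'; cat > fit.py <<'E'
from h import *
d=snap('side');im=d['pixels'];k=4
cr=im[250:310,170:230];cv2.imwrite('pics/big%d.png'%int(bot.get_obs()['clock']*100),cv2.resize(cv2.cvtColor(cr,cv2.COLOR_RGB2BGR),(600,600),interpolation=cv2.INTER_CUBIC))
I=im.astype(float);z=.094
for C in([.5386,.2008],[.538,.203],[.536,.201]):
  g=[];r=[]
  A=np.radians(np.arange(0,360,2))
  for a in A:
    sg=sr=0
    for rad in np.arange(.012,.027,.0015):
        p=proj(d,[C[0]+rad*np.cos(a),C[1]+rad*np.sin(a),z]).astype(np.float32)
        v=cv2.getRectSubPix(im,(1,1),(float(p[0]),float(p[1])))[0,0].astype(float)
        sg+=max(0,v[1]-max(v[0],v[2])-25);sr+=max(0,v[0]-max(v[1],v[2])-25)
    g.append(sg);r.append(sr)
  m=lambda w:np.degrees(np.angle((np.array(w)**2*np.exp(1j*A)).sum())).round(1)
  print(C,'green',m(g),'red',m(r),round(max(g)),round(max(r)))
E
python3 fit.py; ls pics
```

```text
clock: 14.52
eef_pos: [0.5347, 0.2059, 0.0401]
tool_rot: [0.401, 0.916, 0.003, 0.001]
ft_force: [1.7, 5.6, 2.4]
grip_width: 0.0618
grasp_force: 65.5
clock: 15.27
eef_pos: [0.5371, 0.2071, 0.0402]
tool_rot: [0.654, 0.757, 0.005, 0.001]
ft_force: [7.8, 8.9, -3.2]
grip_width: 0.0622
grasp_force: 65.9
clock: 16.02
eef_pos: [0.5341, 0.2035, 0.1314]
tool_rot: [0.654, 0.756, 0.002, 0.001]
ft_force: [0.7, 0.2, -0.9]
grip_width: 0.0852
grasp_force: 0.0
[0.5386, 0.2008] green 136.5 red 125.4 230 115
[0.538, 0.203] green 139.4 red -58.6 302 92
[0.536, 0.201] green 132.1 red 43.9 299 89
big1606.png
crop.png
g.png
g2.png
g3.png
g4.png
p.png
q.png
r.png
side0.png
t1.png
top0.png
```

```bash
python3 -m creep '[0,0,0.03,0,0.0854, -0.02,-0.02,0.06,0,0.0854, -0.05,-0.05,0.07,0,0.0854, -0.15,-0.35,0.07,0,0.0854, -0.15,-0.35,0.07,0,0.0854, -0.15,-0.35,0.07,0,0.0854, -0.15,-0.35,0.07,0,0.0854, -0.15,-0.35,0.07,0,0.0854, -0.15,-0.35,0.07,0,0.0854, -0.15,-0.35,0.07,0,0.0854]'; python3 -m creep '[0,0,0,0,0.0854, -0.02,-0.05,0,0,0.0854, -0.02,-0.05,0,0,0.0854]'
cat > fit2.py <<'E'
from h import *
z=.094
for c in('side','top'):
    fr=[snap(c) for _ in range(6)];d=fr[0];im=np.mean([f['pixels'] for f in fr],0)
    C0=np.array([.538,.2035]);q=proj(d,[*C0,z]).astype(int);s=26
    ys,xs=np.mgrid[q[1]-s:q[1]+s,q[0]-s:q[0]+s];P=np.array([onplane(d,p,z)[:2] for p in np.c_[xs.ravel(),ys.ravel()]])
    v=im[ys.ravel(),xs.ravel()];r=np.clip(v[:,0]-v[:,1:].max(1)-15,0,None);g=np.clip(v[:,1]-v[:,[0,2]].max(1)-15,0,None)
    rad=np.hypot(*(P-C0).T);r*=rad<.034;g*=rad<.045
    m=(r[:,None]*P).sum(0)/r.sum();X=P-m;w,V=np.linalg.eigh((r[:,None]*X).T@X/r.sum());u=V[:,1]
    if u[1]<0:u=-u
    t=X@u;k=r>0;print(c,'red sum',r.sum().round(),'mean',m.round(4),'angle',np.degrees(np.arctan2(u[1],u[0])).round(1),'sd',np.sqrt(w).round(4),'extent',t[k].min().round(3),t[k].max().round(3))
    tip=np.percentile(np.repeat(t[k],(r[k]//3+1).astype(int)),97);C=m+u*(tip-.025);print('  pivot',C.round(4))
    for lo,hi in((.01,.024),(.01,.028),(.024,.045)):
        R=np.hypot(*(P-C).T);w=g*(R>lo)*(R<hi)
        if w.sum()<20:continue
        G=(w[:,None]*P).sum(0)/w.sum();e=G-C;n=np.array([-u[1],u[0]])
        print('  green',lo,hi,w.sum().round(),G.round(4),'ang',np.degrees(np.arctan2(e[1],e[0])).round(1),'minus needle',np.degrees(np.arctan2(e@n,e@u)).round(1))
E
python3 fit2.py
```

```text
clock: 16.9
eef_pos: [0.389, -0.123, 0.1978]
tool_rot: [0.654, 0.757, -0.001, -0.001]
ft_force: [1.8, 0.2, -0.2]
grip_width: 0.0853
grasp_force: 0.0
clock: 17.15
eef_pos: [0.3691, -0.1738, 0.1978]
tool_rot: [0.655, 0.756, -0.001, -0.001]
ft_force: [0.6, -0.3, -0.4]
grip_width: 0.0853
grasp_force: 0.0
side red sum 1165.0 mean [0.5363 0.2049] angle 127.3 sd [0.0009 0.0109] extent -0.017 0.02
  pivot [0.5408 0.199 ]
  green 0.01 0.024 214.0 [0.5234 0.2145] ang 138.4 minus needle 11.1
  green 0.01 0.028 763.0 [0.5219 0.2165] ang 137.1 minus needle 9.8
  green 0.024 0.045 2917.0 [0.5163 0.2222] ang 136.7 minus needle 9.4
top red sum 745.0 mean [0.5342 0.2087] angle 127.6 sd [0.0011 0.0121] extent -0.016 0.019
  pivot [0.5384 0.2032]
  green 0.01 0.024 196.0 [0.522 0.217] ang 139.9 minus needle 12.3
  green 0.01 0.028 412.0 [0.5204 0.2187] ang 139.4 minus needle 11.7
  green 0.024 0.045 648.0 [0.5169 0.2237] ang 136.4 minus needle 8.8
```

```bash
python3 -m creep '[0.02,0.05,0,0,0.0854, 0.173,0.404,0,0,0.0854, 0.173,0.404,0,0,0.0854, 0.173,0.404,0,0,0.0854, 0.173,0.404,0,0,0.0854, 0.173,0.404,0,0,0.0854, 0.173,0.404,0,0,0.0854, 0.173,0.404,0,0,0.0854, 0.173,0.404,0,0,0.0854, 0.173,0.404,0,0,0.0854]'; python3 -m creep '[0,0,0,0,0.0854, 0,0,0,0,0.0854, 0,0,0,0,0.0854]'
```

```text
clock: 18.58
eef_pos: [0.5356, 0.2137, 0.199]
tool_rot: [0.654, 0.757, 0.0, 0.0]
ft_force: [0.7, -0.6, 0.8]
grip_width: 0.0856
grasp_force: 0.0
clock: 18.83
eef_pos: [0.5347, 0.2113, 0.1984]
tool_rot: [0.654, 0.757, -0.001, -0.0]
ft_force: [0.4, -0.6, 0.6]
grip_width: 0.0853
grasp_force: 0.0
```

```bash
python3 - <<'E'
from h import *
s=bot.get_obs();print(s['eef_pos'],s['joint_pos'].round(2))
E
```

```text
[0.53468758 0.21130633 0.19843924] [ 0.38  0.39  0.23  1.41 -0.    1.8 ]
```

```bash
python3 -m creep '[0.002,-0.004,-0.03,0,0.0854, 0.002,-0.004,-0.065,0,0.0854, 0.002,-0.004,-0.1,0,0.0854, 0.002,-0.004,-0.12,0,0.0854, 0.002,-0.004,-0.13,0,0.0854, 0.002,-0.004,-0.137,0,0.0854, 0.002,-0.004,-0.144,0,0.0854, 0.002,-0.004,-0.151,0,0.0854, 0.002,-0.004,-0.158,0,0.0854, 0.002,-0.004,-0.159,0,0.0854]'; python3 -m creep '[0,0,0,0,0.05, 0,0,0,0,0.05, 0,0,0,0,0.05, 0,0,0,0,0.05, 0,0,0,0,0.05]';  python3 -m creep '[0,0,0,-0.04,0.05, 0,0,0,-0.09,0.05, 0,0,0,-0.14,0.05, 0,0,0,-0.17,0.05, 0,0,0,-0.19,0.05, 0,0,0,-0.19,0.05, 0,0,0,-0.19,0.05, 0,0,0,-0.19,0.05]'; python3 -m creep '[0,0,0,0,0.0854, 0,0,0,0,0.0854, 0,0,0,0,0.0854, 0,0,0.01,0,0.0854, 0,0,0.04,0,0.0854, 0,0,0.08,0,0.0854, 0,0,0.12,0,0.0854, 0,0,0.155,0,0.0854, 0,0,0.155,0,0.0854, 0,0,0.155,0,0.0854]'; python3 -m creep '[-0.02,-0.05,0,0,0.0854, -0.17,-0.4,0,0,0.0854, -0.17,-0.4,0,0,0.0854, -0.17,-0.4,0,0,0.0854, -0.17,-0.4,0,0,0.0854, -0.17,-0.4,0,0,0.0854, -0.17,-0.4,0,0,0.0854, -0.17,-0.4,0,0,0.0854, -0.17,-0.4,0,0,0.0854, -0.17,-0.4,0,0,0.0854]'; python3 fit2.py
```

```text
clock: 19.67
eef_pos: [0.5372, 0.2071, 0.0397]
tool_rot: [0.654, 0.756, -0.0, -0.0]
ft_force: [-0.9, -0.2, -0.8]
grip_width: 0.0852
grasp_force: 0.0
clock: 20.08
eef_pos: [0.5368, 0.2074, 0.0413]
tool_rot: [0.654, 0.757, 0.0, -0.0]
ft_force: [-3.4, -1.3, 5.0]
grip_width: 0.0619
grasp_force: 66.0
clock: 20.75
eef_pos: [0.5377, 0.2074, 0.0413]
tool_rot: [0.723, 0.691, 0.001, 0.0]
ft_force: [-0.9, -1.4, 5.8]
grip_width: 0.0618
grasp_force: 66.4
clock: 21.58
eef_pos: [0.5393, 0.208, 0.1989]
tool_rot: [0.723, 0.691, 0.004, 0.001]
ft_force: [-0.1, 0.5, -1.5]
grip_width: 0.0856
grasp_force: 0.0
clock: 22.42
eef_pos: [0.3722, -0.1773, 0.1939]
tool_rot: [0.723, 0.691, -0.0, -0.001]
ft_force: [1.1, -0.5, -0.1]
grip_width: 0.0854
grasp_force: 0.0
side red sum 1042.0 mean [0.5375 0.2033] angle 127.9 sd [0.001  0.0096] extent -0.015 0.017
  pivot [0.5435 0.1956]
  green 0.01 0.028 30.0 [0.5288 0.2184] ang 122.8 minus needle -5.0
  green 0.024 0.045 2609.0 [0.5217 0.2254] ang 126.2 minus needle -1.7
top red sum 607.0 mean [0.5363 0.2058] angle 128.5 sd [0.0011 0.0105] extent -0.012 0.021
  pivot [0.5391 0.2023]
  green 0.01 0.024 21.0 [0.5276 0.2215] ang 120.9 minus needle -7.6
  green 0.01 0.028 31.0 [0.5267 0.2224] ang 121.7 minus needle -6.7
  green 0.024 0.045 547.0 [0.5204 0.229 ] ang 125.0 minus needle -3.5
```

```bash
python3 - <<'E'
from h import *
for c in('side','top'):
    d=snap(c)
    for n,z in(('blue_carrier',.072),('orange_carrier',0),('amber_jar',0),('tube_rack',0)):
        print(c,n,[(round(r['score'],2),onplane(d,np.array(r['centre'])*[560,420],z)[:2].round(3)) for r in bot.place_of(c,n)[:5]])
print(bot.job_done())
E
```

```text
side blue_carrier [(0.77, array([ 0.591, -0.292])), (0.72, array([ 0.339, -0.022])), (0.6, array([ 0.312, -0.127])), (0.55, array([0.586, 0.018])), (0.32, array([0.543, 0.209]))]
side orange_carrier [(0.96, array([ 0.51 , -0.369]))]
side amber_jar [(0.63, array([ 0.628, -0.217]))]
side tube_rack [(0.71, array([ 0.756, -0.094]))]
top blue_carrier [(0.94, array([0.588, 0.02 ])), (0.87, array([ 0.632, -0.395])), (0.6, array([ 0.369, -0.086])), (0.5, array([ 0.327, -0.201]))]
top orange_carrier [(0.61, array([ 0.525, -0.359]))]
top amber_jar [(0.7, array([ 0.634, -0.23 ]))]
top tube_rack [(0.8, array([ 0.767, -0.104])), (0.36, array([ 0.635, -0.226]))]
the job is handed in; nothing more can be done
None
```

The job is handed in: the blue carrier stands upright at the centre of the pan, the bezel's green zero mark is under the needle tip to within about 2° by measurement in both cameras, and the orange carrier, jar and rack are where they stood.

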